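# Unload the lid press and pack the jars

### The job

The lid press has finished its batch: raise its yellow guard and hook the slotted bar on its pin so that the guard stays up by itself, then draw the shuttle fully out and stand every jar that is on it upright in an empty cell of the plywood crate, one per cell. With the guard still hanging up, push the shuttle fully home again, then unhook the guard and lower it gently until it is fully shut. Leave the jars already packed in their cells and the scoop, the rubber stamp and the stack of lids where they are.

Things in the scene. Friction and masses are not known exactly. Their poses are not given: they have to be found in the camera images.
- press: the bench lid press, fixed: white housing, clear sides, top 162 mm high (air cylinder on it to 233 mm). Origin on the counter, middle of the guard's plane; x points into the machine (its front is -x), y across, z up. Housing x 0 to 270, y -133 to 133 mm; the guard's two guide posts are 207 mm high at y -120 and 120, x -8 to 20 mm. Shuttle rails 18 mm high reach out to x -220 mm.
- guard (a joint): height of the guillotine guard (clear panel in yellow frame, 206 mm wide) above shut, m: 0 shut, 0.105 upper stop, 0.078 hanging on its hooked bar. Guard and bar weigh 0.45 to 0.7 kg and fall if let go unhooked. Its lower edge is 36 mm above the counter when shut (it then blocks the shuttle) and 114 mm when hooked: shuttle and jars pass under it.
- bar (a joint): lean of the flat dark-steel slotted bar, rad: 0 upright, positive = top leaning to press +y (outwards). It is pivoted at its foot on the guard, at press x -26, y 122, z 42 mm + guard height, and swings freely; its long slot, 12 mm wide, rides on the fixed pin, which keeps it near upright (within 0.1) while the guard is below 0.085.
- bar_grip (a point): centre of the red barrel grip at the bar's top, 199 mm from its pivot: cylinder along the bar, 26 mm wide, 38 mm long, under a flange 32 mm wide, 5 mm thick. Lifting it lifts the guard. 241 mm above the counter when shut. Frame of the bar (x into the press).
- hook_pin (a point): fixed pin, 8 mm thick, along press x, through the bar's slot, 158 mm above the pivot when shut. The slot's foot opens on the bar's -y side into a notch (mid-lines 17.5 mm apart). To hook: raise the guard to about 0.100, lean the bar to 0.30 (pin goes into the notch), lower: the notch drops 14 mm over the pin, lean eases to 0.22, guard to 0.078. To unhook: back up to 0.100 with lean 0.30, then upright, then down.
- shuttle (a joint): how far the shuttle (flat aluminium slide carrying the jars) is drawn out of the press, m: 0 fully home, 0.235 fully out (stop). It moves to press -x, friction about 3 N, and stays where left.
- shuttle_knob (a point): centre of the upright red knob on the shuttle's pull tongue: cylinder 26 mm wide, 36 to 76 mm above the counter; this point is 56 mm up, 85 mm in front of the guard's plane when the shuttle is home.
- crate: shallow plywood crate, loose, 0.9 kg, 234 x 158 mm, 36 mm high: 3 cells along its x, 2 along its y, each 70 x 70 mm inside with 6 mm walls, dividers 31 mm high, floors 6 mm above the counter. Origin at the centre of its underside; cell centres at crate x -76, 0, 76 mm, y -38, 38 mm.
- jar1: job jar (may be absent): amber jar, cream lid, paper band: upright cylinder 44 mm wide, 66 mm tall, 0.08 to 0.17 kg; origin at the centre of its underside, z up. Starts on the shuttle, whose deck is 30 mm above the counter with ribs 6 mm and rims 8 to 14 mm high; up to 4 jars, 75 mm apart along press x, 84 mm along press y.
- jar2: job jar (may be absent): amber jar, cream lid, paper band: upright cylinder 44 mm wide, 66 mm tall, 0.08 to 0.17 kg; origin at the centre of its underside, z up. Starts on the shuttle, whose deck is 30 mm above the counter with ribs 6 mm and rims 8 to 14 mm high; up to 4 jars, 75 mm apart along press x, 84 mm along press y.
- jar3: job jar (may be absent): amber jar, cream lid, paper band: upright cylinder 44 mm wide, 66 mm tall, 0.08 to 0.17 kg; origin at the centre of its underside, z up. Starts on the shuttle, whose deck is 30 mm above the counter with ribs 6 mm and rims 8 to 14 mm high; up to 4 jars, 75 mm apart along press x, 84 mm along press y.
- jar4: job jar (may be absent): amber jar, cream lid, paper band: upright cylinder 44 mm wide, 66 mm tall, 0.08 to 0.17 kg; origin at the centre of its underside, z up. Starts on the shuttle, whose deck is 30 mm above the counter with ribs 6 mm and rims 8 to 14 mm high; up to 4 jars, 75 mm apart along press x, 84 mm along press y.
- packed1: already packed jar (may be absent): amber jar, cream lid, paper band: upright cylinder 44 mm wide, 66 mm tall, 0.08 to 0.17 kg; origin at the centre of its underside, z up. Stands in a cell of the crate from the start and stays there.
- packed2: already packed jar (may be absent): amber jar, cream lid, paper band: upright cylinder 44 mm wide, 66 mm tall, 0.08 to 0.17 kg; origin at the centre of its underside, z up. Stands in a cell of the crate from the start and stays there.
- packed3: already packed jar (may be absent): amber jar, cream lid, paper band: upright cylinder 44 mm wide, 66 mm tall, 0.08 to 0.17 kg; origin at the centre of its underside, z up. Stands in a cell of the crate from the start and stays there.
- stamp: rubber stamp with wooden handle, 74 mm tall; bystander, not to be moved. Origin at its underside.
- scoop: small brass scoop with wooden handle, 140 mm long, 19 mm high; bystander, not to be moved. Origin at its underside.
- lid_stack: stack of cream jar lids, 44 mm wide, 34 mm tall; bystander, not to be moved. Origin at its underside.
There are look-alikes about, which are no part of the job. Leave any purple or turquoise look-alike of the packed2 alone.

How it is judged:
By the outcome, as a careful person would: the job done as asked, in the order asked, and still so for the second after the job is handed in, with the robot touching nothing.
Of jar1, jar2, jar3, jar4 only 2 to 4 are there at a start; the rules pass over those that are not, and their reading is None.
Of packed1, packed2, packed3 only 1 to 2 are there at a start; the rules pass over those that are not, and their reading is None.
At some moment in a run one of crate may be knocked a few centimetres aside while the robot is not near it.
It also fails if it takes over 210 s, if anything falls off the work surface, if the arm or the gripper's body presses on something with over 40 N, if the wrist force passes 120 N, or if a joint passes its speed limit or range.

### The arm

A 6-joint arm with a two-finger parallel gripper is mounted at the origin on the work surface. World frame = base frame: x ahead of the robot, y to its left, z up, the work surface at z = 0. Lengths are in mm, angles in rad, forces in N, time in s.
With the tool pointing down it reaches from about 275 to 825 mm from the base axis. Payload 5.2 kg.
Tool frame: the origin (TCP) lies at the very end of the fingers, on their centre line; the grasp point (between the pads) lies 19 mm behind it; z points along the fingers, y is the direction in which the jaws open and shut (so a half turn about z gives the same grasp; the last joint's range is limited). The gripper opens to 93 mm and grips with 3 to 60 N. Pads are 15 mm wide; open, the fingers measure 128 mm over their backs; the gripper's body (75 mm by 188 mm) begins 65 mm behind the grasp point.
Start: joints at [0.959, 0.259, 1.535, -0, 1.348, -0.203], TCP at [218.609, 504.693, 218.653] pointing down, gripper open.
Joint ranges: [-3.14, 3.14], [-0.91, 2.08], [0.19, 2.58], [-1.22, 4.36], [0.22, 2.71], [-3.12, 3.12]. Speed limits (rad/s): [2.57, 2.57, 3.14, 3.14, 3.14, 3.14].

### API

Orientations are given as [roll, pitch, yaw] about the fixed x, y, z axes, in that order (R = Rz(yaw) Ry(pitch) Rx(roll)).
In Python, from bench import robot gives the robot as it stands. The module is installed in compiled form; this text tells all that it offers. Calls block until the motion is done:
- robot.move_ptp(position, orientation): joint-space move of the TCP to a pose.
- robot.move_linear(position, ori=None, speed=150, f_stop=None): straight line of the TCP; ori=None keeps the orientation; speed is the mean speed in mm/s. With f_stop (N) it stops when the force on the tool has changed by that much, and returns True; else False.
- robot.move_j(angles): joint-space move.
- robot.move_gripper(opening): opening from 0.0 (shut) to 1.0 (fully open); the grip force is fixed at half the most; returns when the fingers have stopped.
- robot.sleep(seconds).
- robot.inverse_kinematics(position, orientation): joint angles nearest the present ones, or None.
- robot.get_image(name): name is "scene" or "side" or "wrist"; returns a dict with "img" (384x512x3 uint8, blue, green, red), "fovy" (degrees; the focal length in pixels is half the picture's height over the tangent of half this angle, whatever the lens; pixels are square), "cx", "cy" (the principal point, pixels), "k1" (the pictures are not rectified: a ray, as slopes to the right and down, at radius r is drawn at 1 + k1 r^2 times it, then the intrinsics apply), "eye" and "orientation" of the camera in the world. Camera axes: x right, y down, z forward; pixel columns grow to the right and rows downward; lengths in mm; the calibration is good to about 2 mm. A picture is of the moment at which its call begins. There is no depth.
A pose or a line that the arm cannot do raises robot.MotionError and nothing moves.
- robot.hand_in(): hands the job in, once; it reports no verdict.
Readings, each from a call of its own:
- robot.current_t(): time.
- robot.current_qpos(): joint angles.
- robot.current_joint_vel(): joint speeds.
- robot.current_joint_efforts(): joint torques, N m.
- robot.current_tcp_pos(): TCP position.
- robot.current_eef_rot(): TCP orientation.
- robot.current_contact_force(): force on the tool from outside, world axes, zero at the start.
- robot.current_ft_torque(): the same for the moment, N m.
- robot.current_gripper_width(): opening from 0.0 (shut) to 1.0 (fully open).
Only numpy, scipy, OpenCV 4.12 (cv2) and the standard library are available. Lean on these libraries where they do the work, as an engineer would, in place of code of your own. Each camera call takes 0.05 s, during which the arm holds its last target.

## Working session

There is one attempt and no reset: what is moved stays moved. The work goes in short steps, each a Python script; the robot and the scene stay as the last script left them, time stands still between calls to the robot, and variables do not carry over. Pictures are saved under pics/ and viewed, and the job is handed in when it is done.

```bash
ls; mkdir -p pics; python3 - <<'E'
from bench import robot
import cv2
for n in ["scene","side","wrist"]:
    d=robot.get_image(n); cv2.imwrite(f"pics/{n}0.png",d["img"]); print(n,{k:v for k,v in d.items() if k!="img"})
print(robot.current_t(),robot.current_eef_rot(),robot.current_gripper_width())
E
```

```text
pics
scene {'fovy': 49.39535989103623, 'cx': 251.02166990179953, 'cy': 189.98202403057942, 'k1': -0.1343964268582578, 'eye': array([1176.99694068,  112.85242015, 1104.03984712]), 'orientation': array([-2.5596908 , -0.00288571,  1.78330538])}
side {'fovy': 45.47261607180844, 'cx': 264.9257340862844, 'cy': 188.9596180981761, 'k1': -0.16133387682153458, 'eye': array([ 171.82677975, -791.59045884,  819.98447469]), 'orientation': array([-2.20288565, -0.0179219 , -0.46051394])}
wrist {'fovy': 65.58130901806638, 'cx': 255.84283691445225, 'cy': 193.2049928881216, 'k1': -0.05918437175000193, 'eye': array([157.30937811, 531.32527771, 384.23341202]), 'orientation': array([2.89702106e+00, 1.79471770e-03, 1.16276528e+00])}
0.15 [-3.14019190e+00 -2.84584031e-04  2.73276060e+00] 0.9980379939676111
```

View pics/scene0.png

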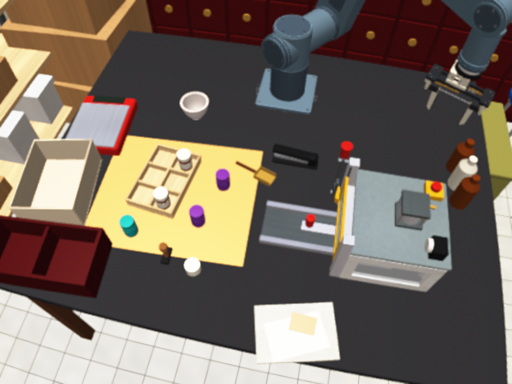

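View pics/side0.png

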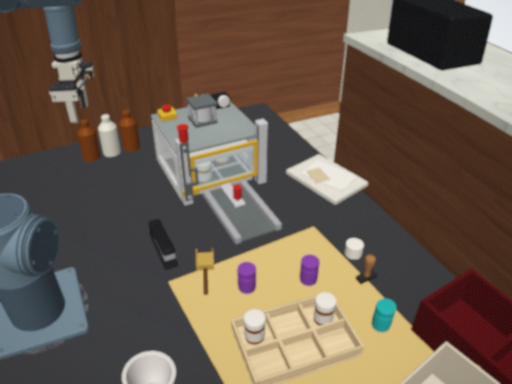

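View pics/wrist0.png

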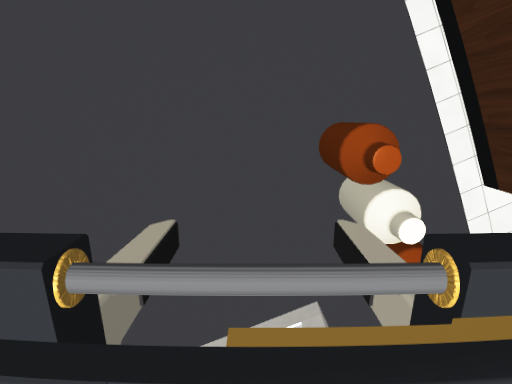

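The scene view shows the press at about (395,225). Its bar grip is at (346,148), the shuttle knob at (310,219), and the crate at (165,180) with two packed jars. The look-alikes are the purple cylinders at (222,179) and (197,215) and the turquoise one at (129,225). The bystanders are the scoop, the stamp and the lids. Next I'll write helpers and enlarge some crops.

```bash
cat > h.py <<'E'
import numpy as np, cv2
from scipy.spatial.transform import Rotation as R
from scipy.optimize import least_squares
from bench import robot
def cam(d):
    f=192/np.tan(np.radians(d["fovy"])/2)
    return dict(f=f,cx=d["cx"],cy=d["cy"],k=d["k1"],eye=np.array(d["eye"]),R=R.from_euler("xyz",d["orientation"]).as_matrix())
def proj(c,P):
    p=(np.atleast_2d(P)-c["eye"])@c["R"]; s=p[:,:2]/p[:,2:]; r2=(s**2).sum(1,keepdims=True)
    return s*(1+c["k"]*r2)*c["f"]+[c["cx"],c["cy"]]
def ray(c,uv):
    q=(np.array(uv,float)-[c["cx"],c["cy"]])/c["f"]; s=q.copy()
    for _ in range(30): s=q/(1+c["k"]*(s@s))
    v=c["R"]@np.array([s[0],s[1],1]); return v/np.linalg.norm(v)
def onz(c,uv,z):
    v=ray(c,uv); return c["eye"]+v*(z-c["eye"][2])/v[2]
def tri(obs):
    A=np.zeros((3,3));b=np.zeros(3)
    for c,uv in obs:
        v=ray(c,uv); M=np.eye(3)-np.outer(v,v); A+=M; b+=M@c["eye"]
    return np.linalg.solve(A,b)
def snap(n,tag,crop=None,k=1):
    d=robot.get_image(n); im=d["img"]; cv2.imwrite(f"pics/{tag}_raw.png",im)
    if crop:
        x0,y0,x1,y1=crop; im=cv2.resize(im[y0:y1,x0:x1],None,fx=k,fy=k,interpolation=cv2.INTER_CUBIC)
        g=10
        for x in range((x0//g+1)*g,x1,g):
            L=8 if x%50==0 else 4
            cv2.line(im,((x-x0)*k,0),((x-x0)*k,L),(0,255,0),1)
            if x%20==0: cv2.putText(im,str(x),((x-x0)*k-10,18),0,.35,(0,255,0),1)
        for y in range((y0//g+1)*g,y1,g):
            cv2.line(im,(0,(y-y0)*k),(4,(y-y0)*k),(0,255,0),1)
            if y%20==0: cv2.putText(im,str(y),(8,(y-y0)*k+4),0,.35,(0,255,0),1)
    cv2.imwrite(f"pics/{tag}.png",im); return cam(d),d["img"]
E
python3 - <<'E'
from h import *
snap("scene","sP",(250,130,450,290),4)
snap("scene","sC",(110,130,270,250),5)
snap("side","dP",(140,80,290,240),5) if 0 else snap("side","dP",(140,85,290,240),4)
snap("side","dC",(190,230,370,380),4)
E
```

```text
(no output)
```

View pics/sP.png

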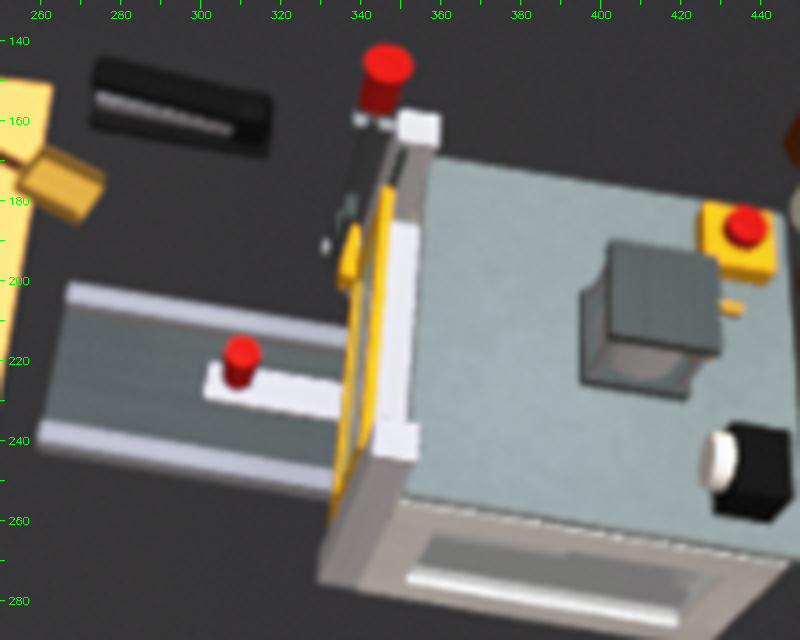

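View pics/dP.png

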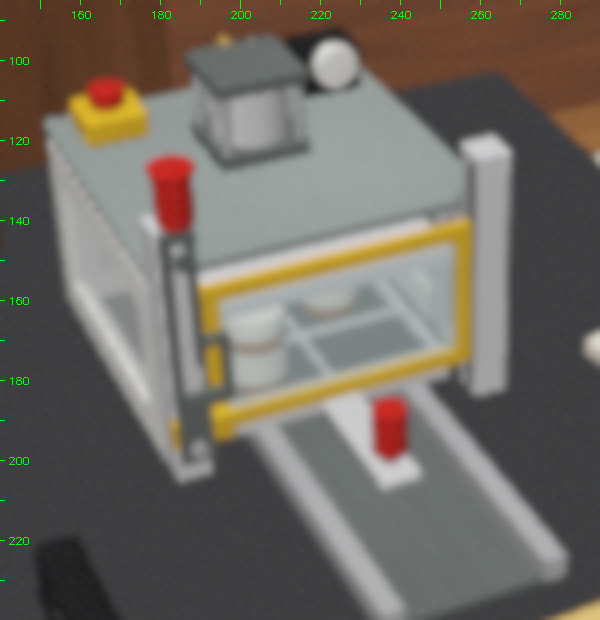

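View pics/sC.png

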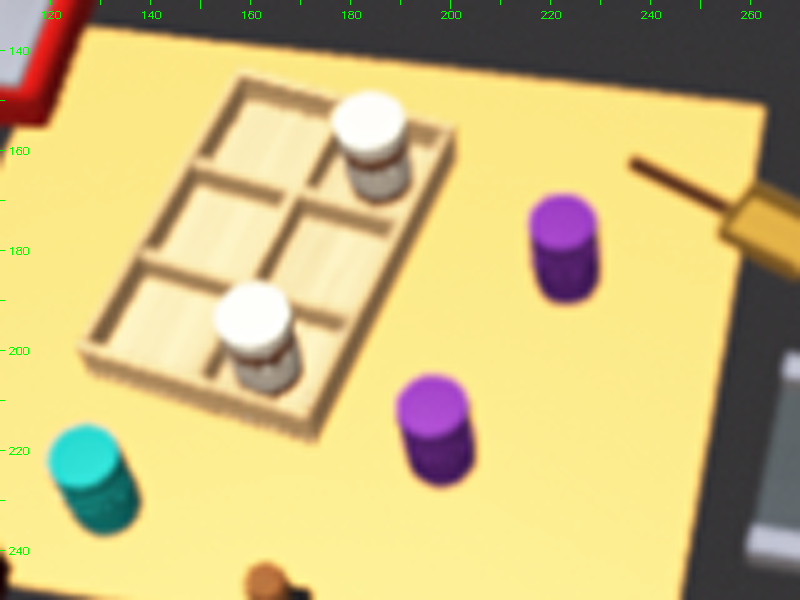

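View pics/dC.png

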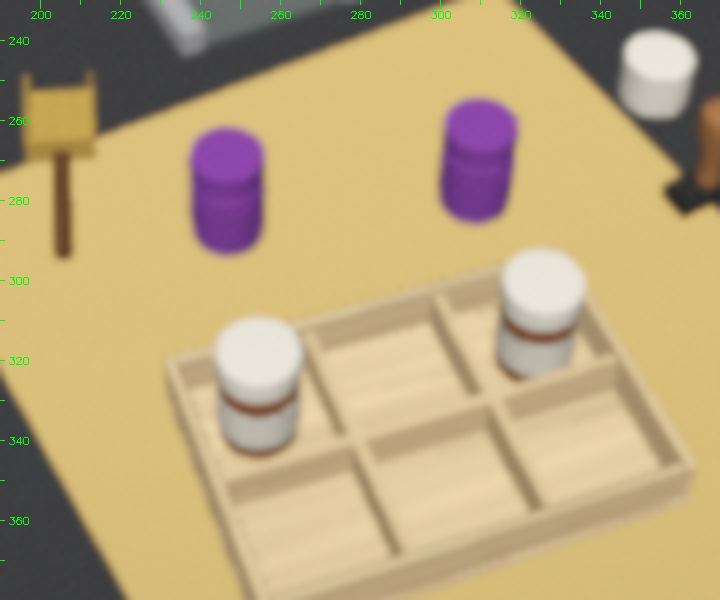

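```bash
cat > fit.py <<'E'
from h import *
C={n:cam(robot.get_image(n)) for n in ["scene","side"]}
def fit(obs,x0,free=True):
    def w(p,P):
        c,s=np.cos(p[2]),np.sin(p[2]); P=np.array(P,float); return np.c_[c*P[:,0]-s*P[:,1]+p[0],s*P[:,0]+c*P[:,1]+p[1],P[:,2]]
    def res(p): 
        return np.concatenate([(proj(C[n],w(p,[P]))[0]-uv) for n,P,uv in obs])
    r=least_squares(lambda p:res(p*np.array([1,1,.001])),np.array(x0)*[1,1,1000],loss="soft_l1")
    p=r.x*[1,1,.001]; print(np.round(p,4)); 
    for (n,P,uv),e in zip(obs,res(p).reshape(-1,2)): print(n,P,uv,np.round(e,1))
    return p
if __name__=="__main__":
    press=[("scene",(6,120,207),(354.5,161.5)),("scene",(6,-120,207),(349,240)),("scene",(-85,0,76),(310.5,217.5)),("scene",(-26,122,265),(347,145.5)),
    ("side",(-85,0,76),(237.5,187.5)),("side",(-26,122,265),(182,126.5)),("side",(6,-120,207),(261,122)),("side",(270,133,162),(152,116)),("scene",(270,133,162),(446,183)),("scene",(270,-133,162),(449,270))]
    a=onz(C["scene"],(310.5,217.5),76); b=tri([(C["scene"],(347,145.5)),(C["side"],(182,126.5))]); k=tri([(C["scene"],(310.5,217.5)),(C["side"],(237.5,187.5))]);print(a,k,b)
    fit(press,[600,250,1.5])
    cr=[("scene",(157.5,145)),("scene",(200.5,155.5)),("scene",(172.5,217)),("scene",(126.5,199))]
    q=[onz(C[n],uv,36) for n,uv in cr]; print(np.round(q,1)); 
    q=[onz(C["side"],uv,36) for uv in [(232,320),(363,346)]]; print(np.round(q,1))
    print("packed",[np.round(tri([(C["scene"],a),(C["side"],b)]),1) for a,b in [((184,154.5),(254.5,317.5)),((160.5,193),(325.5,301))]])
    print("purple",[np.round(tri([(C["scene"],a),(C["side"],b)]),1) for a,b in [((222.5,174),(247,267)),((196.5,211),(310,261))]], "teal",onz(C["scene"],(127,221),66))
    print("scoop",onz(C["scene"],(237,162),10),onz(C["scene"],(265,177),19))
    print("stamp",onz(C["scene"],(163,246),70),"stack",onz(C["scene"],(192,265),34))
    print("stapler",[onz(C["scene"],u,25) for u in [(273,150),(318,158)]])
E
python3 fit.py
```

```text
[570.65960855 157.59213369  76.        ] [570.56505193 156.58329025  73.04672527] [446.78267518 214.47082775 263.54974804]
[569.5973 242.8131   1.5861]
scene (6, 120, 207) (354.5, 161.5) [0.2 0.2]
scene (6, -120, 207) (349, 240) [-0.4 -0.4]
scene (-85, 0, 76) (310.5, 217.5) [0.1 0.1]
scene (-26, 122, 265) (347, 145.5) [0.1 0.2]
side (-85, 0, 76) (237.5, 187.5) [-0.7 -1.5]
side (-26, 122, 265) (182, 126.5) [ 0.2 -0.8]
side (6, -120, 207) (261, 122) [ 0.3 -0.8]
side (270, 133, 162) (152, 116) [-0.6 -0.8]
scene (270, 133, 162) (446, 183) [-2.5  0.2]
scene (270, -133, 162) (449, 270) [-0.4 -0.1]
[[ 380.7 -373.8   36. ]
 [ 393.4 -220.9   36. ]
 [ 632.1 -238.6   36. ]
 [ 602.6 -396.9   36. ]]
[[ 390.4 -227.    36. ]
 [ 601.3 -403.5   36. ]]
packed [array([ 424.7, -263.4,   68.3]), array([ 578.2, -289.2,   67.7])]
purple [array([ 471.1, -126. ,   66.5]), array([ 612.2, -168.1,   62.8])] teal [ 688.71481348 -353.59406603   66.        ]
scoop [ 375.04453166 -104.05595307   10.        ] [420.8417702   -1.66210847  19.        ]
stamp [ 742.63145916 -224.90848323   70.        ] stack [ 765.14076508 -139.50674665   34.        ]
stapler [array([312.18236262,   3.82170091,  25.        ]), array([313.20412789, 154.04374725,  25.        ])]
```

```bash
cat > pr.py <<'E'
from h import *
PX,PY,PW=569.6,242.8,1.586
Rz=R.from_euler("z",PW)
def W(P): return Rz.apply(P)+[PX,PY,0]
def ori(lean=0,flip=0,extra=0):
    r=Rz*R.from_euler("x",-lean)*R.from_euler("z",np.pi/2+flip*np.pi+extra)*R.from_euler("x",np.pi)
    return r.as_euler("xyz")
def grip(h,lean,off=0,dxy=(0,0)):
    """TCP for gripped bar"""
    r=199-19+off
    p=W([-26,122+r*np.sin(lean),42+1000*h+r*np.cos(lean)]); p[:2]+=dxy; return p
E
python3 - <<'E'
from pr import *
q0=robot.current_qpos()
for flip in (0,1):
  for h,l in [(.08,0),(0,0),(.1,0),(.1,.3),(.078,.22)]:
    print(flip,h,l,grip(h,l).round(1),ori(l,flip).round(3),np.round(robot.inverse_kinematics(grip(h,l),ori(l,flip)),2) if robot.inverse_kinematics(grip(h,l),ori(l,flip)) is not None else None)
  for p in [(-85,0,43),(-320,0,43)]:
    for e in (np.pi/2,-np.pi/2): print(p,W(p),robot.inverse_kinematics(W(p),ori(0,0,e)))
E
```

```text
0 0.08 0 [448.  214.9 302. ] [ 3.142  0.    -3.126] [ 0.22  0.12  1.51  0.    1.52 -1.36]
0 0 0 [448.  214.9 222. ] [ 3.142  0.    -3.126] [ 0.22  0.16  1.65  0.    1.33 -1.36]
0 0.1 0 [448.  214.9 322. ] [ 3.142  0.    -3.126] [ 0.22  0.11  1.47  0.    1.56 -1.36]
0 0.1 0.3 [394.8 214.1 314. ] [ 3.142  0.3   -3.126] [ 0.32 -0.16  1.79 -0.1   1.23 -1.24]
0 0.078 0.22 [408.7 214.4 295.7] [ 3.142  0.22  -3.126] [ 0.29 -0.08  1.75 -0.06  1.26 -1.29]
(-85, 0, 43) [570.89226244 157.80982376  43.        ] [ 0.08151681  0.49975326  1.64219242  0.          0.99964697 -3.07527952]
(-85, 0, 43) [570.89226244 157.80982376  43.        ] [ 8.15168073e-02  4.99753258e-01  1.64219242e+00 -4.44089210e-16
  9.99646974e-01  6.63131341e-02]
(-320, 0, 43) [574.464988   -77.16301644  43.        ] [-3.25864473e-01  4.81085962e-01  1.67537436e+00 -4.44089210e-16
  9.85132331e-01  2.80052451e+00]
(-320, 0, 43) [574.464988   -77.16301644  43.        ] [-0.32586447  0.48108596  1.67537436  0.          0.98513233 -0.34106815]
1 0.08 0 [448.  214.9 302. ] [-3.142  0.     0.015] [0.22 0.12 1.51 0.   1.52 1.78]
1
[... 211 characters left out ...]
015] [ 0.32 -0.16  1.79 -0.1   1.23  1.9 ]
1 0.078 0.22 [408.7 214.4 295.7] [-3.142 -0.22   0.015] [ 0.29 -0.08  1.75 -0.06  1.26  1.86]
(-85, 0, 43) [570.89226244 157.80982376  43.        ] [ 0.08151681  0.49975326  1.64219242  0.          0.99964697 -3.07527952]
(-85, 0, 43) [570.89226244 157.80982376  43.        ] [ 8.15168073e-02  4.99753258e-01  1.64219242e+00 -4.44089210e-16
  9.99646974e-01  6.63131341e-02]
(-320, 0, 43) [574.464988   -77.16301644  43.        ] [-3.25864473e-01  4.81085962e-01  1.67537436e+00 -4.44089210e-16
  9.85132331e-01  2.80052451e+00]
(-320, 0, 43) [574.464988   -77.16301644  43.        ] [-0.32586447  0.48108596  1.67537436  0.          0.98513233 -0.34106815]
```

Red candidates for the bar grip: the grip itself at (346,148), the shuttle knob at (310,219), and the red button on the yellow box at (436,188). The close crop shows the one at (346,148) sitting on top of the slotted bar, so I choose that one. I'll go above it now and check with the wrist camera.

```bash
python3 - <<'E'
from pr import *
p=robot.current_tcp_pos()
robot.move_linear([p[0],p[1],340],speed=250)
robot.move_ptp(grip(.12,0),ori(0,0)); robot.move_gripper(.7)
c,_=snap("wrist","w1"); print(proj(c,W([-26,122,265])), proj(c,W([6,120,207])))
c,_=snap("side","d1",(140,85,290,240),4)
E
```

```text
[[255.47849744 199.94687685]] [[286.42715529 187.05483445]]
```

View pics/w1.png

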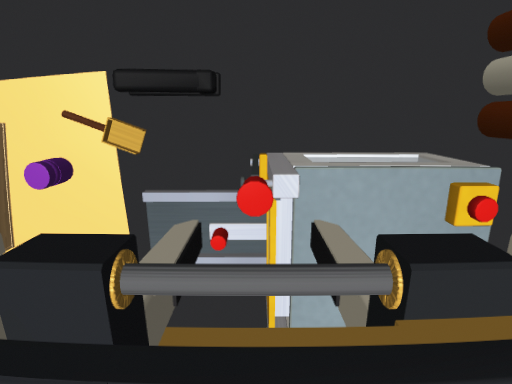

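View pics/d1.png

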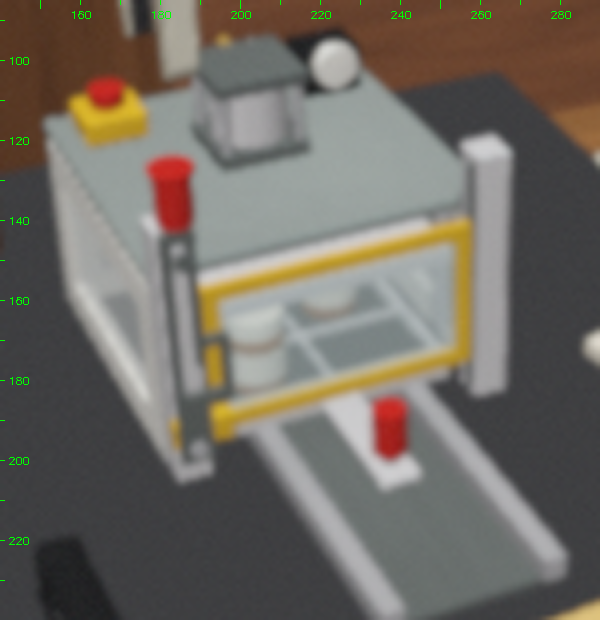

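The wrist view shows the grip's flange at (254,199), about 1 px from the prediction of (255,200), so the press pose is good. I'll descend and grip.

```bash
python3 - <<'E'
from pr import *
print(robot.move_linear(grip(0,0),speed=120,f_stop=15), robot.current_tcp_pos(), robot.current_contact_force())
robot.move_gripper(.2); print(robot.current_gripper_width()*93, robot.current_contact_force(), robot.current_ft_torque(), robot.current_t())
snap("side","d2",(140,65,290,220),4)
E
```

```text
False [448.51710608 215.07238676 222.73561674] [-0.35113334  0.2690838   0.24679836]
30.678716258674335 [ 0.11763392 -5.66262071  2.11500384] [-0.76788499  0.00711     0.01558188] 5.0417
```

View pics/d2.png

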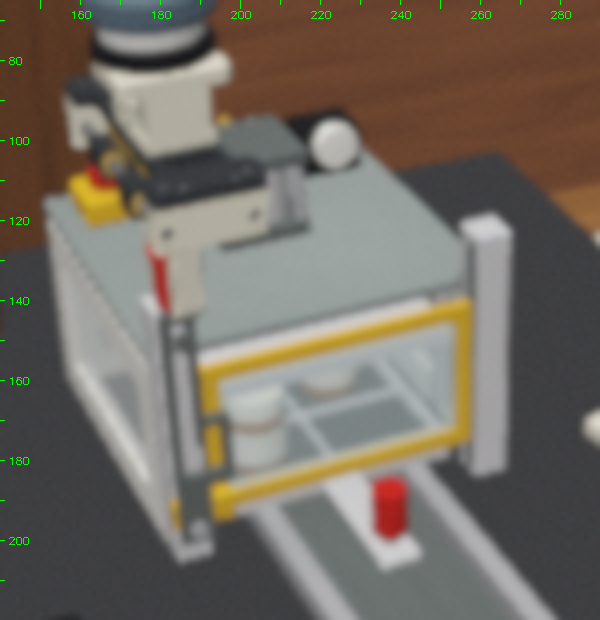

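```bash
python3 - <<'E'
from pr import *
robot.move_gripper(.6)
g=grip(0,0); g[2]=214.5
print(robot.move_linear(g,speed=60,f_stop=10), robot.current_tcp_pos())
robot.move_gripper(.1); print(robot.current_gripper_width()*93, robot.current_contact_force(), robot.current_ft_torque(), robot.current_t())
E
```

```text
False [447.5441309  214.85245759 213.81304955]
30.469793906377088 [-0.02663165 -5.81659168  1.83176226] [-0.73645949 -0.03905164 -0.005805  ] 6.55
```

```bash
python3 - <<'E'
from pr import *
off=-7.5; d=(0,-1)
def st(t): print(t,robot.current_tcp_pos().round(1),robot.current_contact_force().round(1),robot.current_ft_torque().round(2),round(robot.current_t(),2))
for h in (.03,.1):
    robot.move_linear(grip(h,0,off,d),ori(0),speed=60); st(h)
snap("side","d3",(140,25,290,180),4)
E
```

```text
0.03 [448.2 214.  244.8] [ 0.4 -1.8 -5.5] [-0.45 -0.01  0.07] 7.2
0.1 [448.  214.  314.3] [-0.6 -2.8 -4.8] [-0.31 -0.02  0.03] 8.52
```

View pics/d3.png

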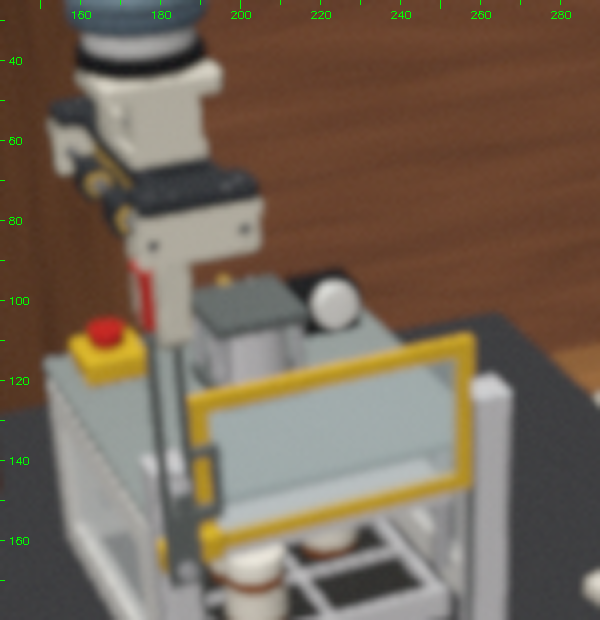

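The guard is up by about 100 mm. Next I'll lean the bar along its arc.

```bash
python3 - <<'E'
from pr import *
off=-7.5; d=(0,-1)
def st(t): print(t,robot.current_tcp_pos().round(1),robot.current_contact_force().round(1),robot.current_ft_torque().round(2),round(robot.current_t(),2))
for l in (.1,.2,.3):
    robot.move_linear(grip(.1,l,off,d),ori(l),speed=60); st(l)
for h,l in ((.093,.28),(.086,.25),(.079,.22)):
    s=robot.move_linear(grip(h,l,off,d),ori(l),speed=40,f_stop=15); st((h,l,s))
    if s: break
snap("side","d4",(100,45,290,200),4)
E
```

```text
0.1 [430.5 213.6 313.8] [ 0.8 -2.4 -5.1] [-0.5   0.1  -0.06] 9.0
0.2 [414.1 213.3 311.2] [ 0.7 -3.7 -6. ] [-0.47  0.06  0.03] 9.43
0.3 [397.5 213.1 307. ] [ 2.7 -5.1 -6.4] [-0.59  0.2  -0.17] 9.87
(0.093, 0.28, False) [401.6 213.1 300.8] [ 1.6 -4.5 -5.8] [-0.51  0.12 -0.2 ] 10.19
(0.086, 0.25, False) [405.9 213.2 294.9] [ 1.4 -3.6 -7. ] [-0.53  0.17 -0.22] 10.53
(0.079, 0.22, False) [410.5 213.3 289.2] [ 1.5 -3.6 -6.9] [-0.53  0.12 -0.16] 10.88
```

View pics/d4.png

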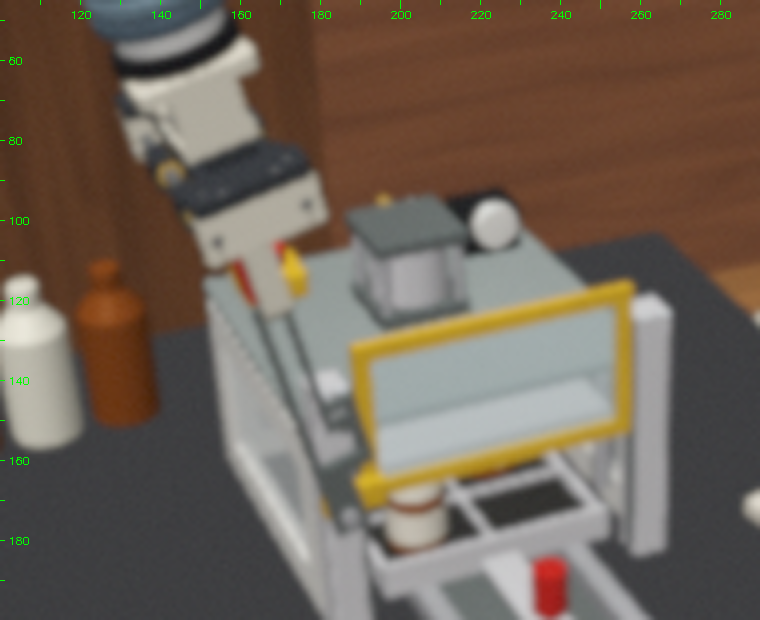

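```bash
python3 - <<'E'
from pr import *
off=-7.5; d=(0,-1)
def st(t): print(t,robot.current_tcp_pos().round(1),robot.current_contact_force().round(1),robot.current_ft_torque().round(2),round(robot.current_t(),2))
for h in (.078,.077,.076,.075,.074,.073):
    robot.move_linear(grip(h,.22,off,d),ori(.22),speed=20); st(h)
    if robot.current_contact_force()[2]>0: break
snap("side","d5",(140,65,290,200),5)
snap("scene","s5",(290,110,410,230),5)
E
```

```text
0.078 [410.4 213.3 288.7] [ 1.3 -4.8 -5.1] [-0.65  0.11 -0.15] 11.18
0.077 [410.6 213.4 288.6] [-0.2 -4.4 -0.6] [-0.71  0.16 -0.23] 11.43
0.076 [410.9 213.4 288.5] [-2.5 -7.   2.9] [-0.82  0.29 -0.21] 11.68
```

View pics/d5.png

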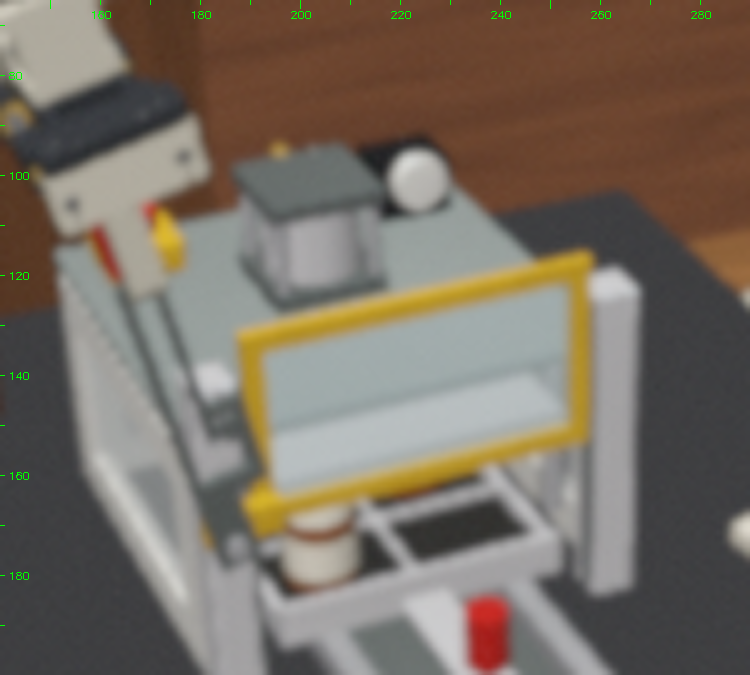

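View pics/s5.png

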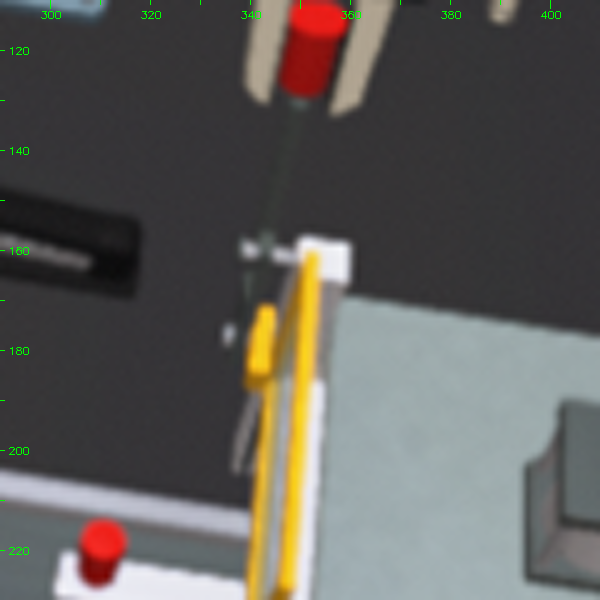

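The weight came off at about h = 0.078, so the bar is seated. I'll release it and retreat along the tool axis.

```bash
python3 - <<'E'
from pr import *
off=-7.5; d=(0,-1)
robot.move_linear(grip(.0775,.22,off,d),ori(.22),speed=20)
robot.move_gripper(.6)
robot.sleep(.2)
snap("side","d6",(140,65,290,200),5)
robot.move_linear(grip(.0775,.22,off+75,d),ori(.22),speed=150)
snap("scene","s6",(250,100,410,240),5); print(robot.current_tcp_pos(),robot.current_t())
E
```

```text
[393.61006463 212.96399767 359.77005561] 13.6083
```

View pics/d6.png

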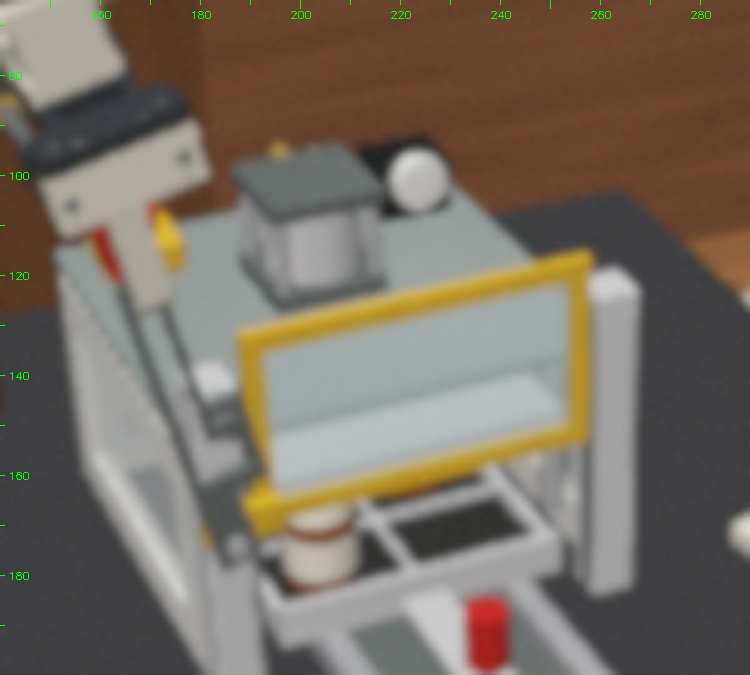

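View pics/s6.png

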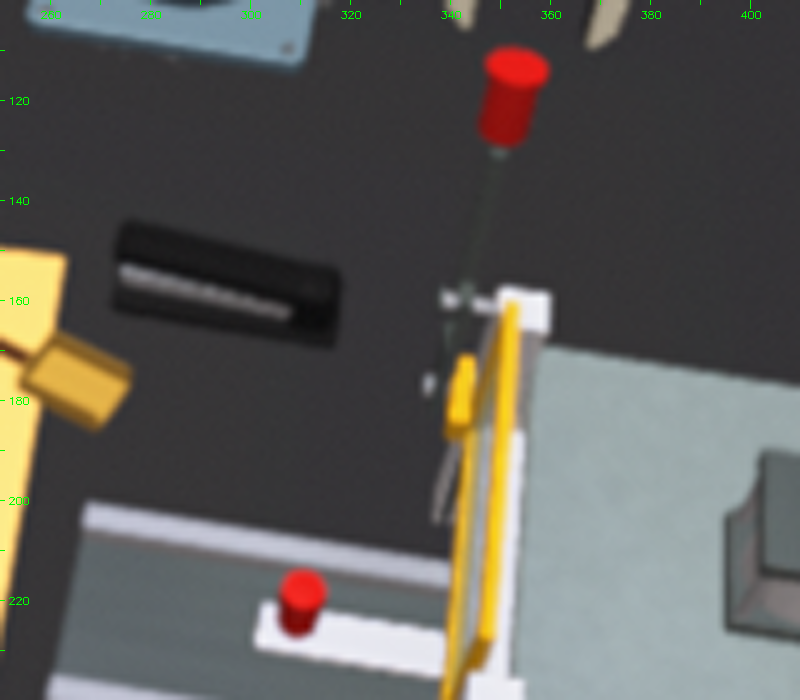

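The guard hangs on its hook: released, it keeps the same height, with the frame at (240–590,…) unchanged in the crop. Next is the shuttle knob. I'll approach with the camera side facing away from the press.

```bash
python3 - <<'E'
from pr import *
e=np.pi/2+.2
a=W([-200,60,360]); print(a)
robot.move_linear([394,110,360],ori(.0),speed=250)
robot.move_ptp(W([-85,0,130]),ori(0,0,e)); print(robot.current_qpos().round(2))
c,_=snap("wrist","w7"); print(proj(c,W([-85,0,76])))
E
```

```text
[512.64755191  41.91092947 360.        ]
[ 0.08  0.4   1.55 -0.    1.18  3.01]
[[255.97884095 207.55776933]]
```

View pics/w7.png

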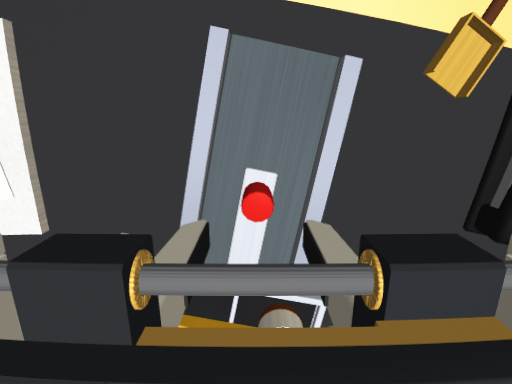

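```bash
python3 - <<'E'
from pr import *
e=np.pi/2+.2
def st(t): print(t,robot.current_tcp_pos().round(1),robot.current_contact_force().round(1),robot.current_ft_torque().round(2),round(robot.current_t(),2))
print(robot.move_linear(W([-85,0,44]),speed=120,f_stop=15));st(0)
robot.move_gripper(.1);st("g")
s=robot.move_linear(W([-200,0,44]),speed=80,f_stop=20);st(s)
s=robot.move_linear(W([-312,0,44]),speed=80,f_stop=20);st(s)
s=robot.move_linear(W([-325,0,44]),speed=20,f_stop=12);st(s)
print(np.linalg.inv(Rz.as_matrix())@(robot.current_tcp_pos()-[PX,PY,0]))
snap("side","d8");snap("scene","s8")
E
```

```text
False
0 [571.5 157.8  44.7] [-0.3  0.4 -0.5] [0.07 0.1  0.03] 18.9
g [570.1 157.6  44.2] [-5.  -0.8  5.4] [-0.09  0.9   0.05] 19.49
False [572.3  42.4  44.2] [-3.   0.1  5.3] [ 0.09  0.84 -0.02] 21.07
False [574.5 -70.3  44.2] [-3.  -2.5  4.2] [-0.26  0.73  0.  ] 22.62
True [574.6 -77.3  44.2] [1.2 1.5 4.1] [0.21 0.24 0.02] 23.12
[-3.20137424e+02 -1.03582686e-01  4.42199237e+01]
```

View pics/d8.png

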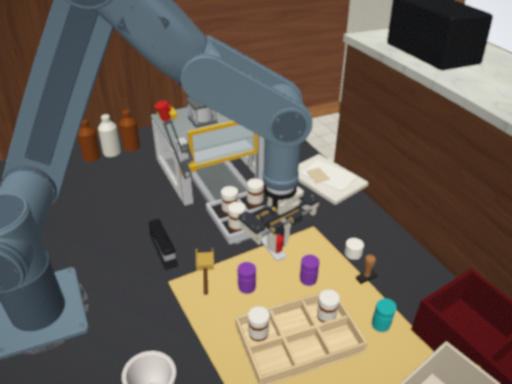

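View pics/s8.png

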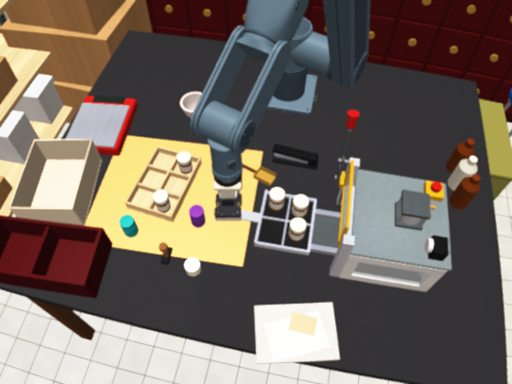

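The shuttle is out at its stop and three jars are visible on it, at scene (277,199), (301,205) and (298,229). The crate has shifted a few pixels, so it was knocked. I'll release, back off and re-measure.

```bash
python3 - <<'E'
from pr import *
robot.move_gripper(.5)
robot.move_linear(W([-320,0,250]),speed=250)
robot.move_ptp([420,40,330],ori(0,0,np.pi/2+.2))
snap("scene","s9P",(240,170,360,270),6);snap("side","d9P",(190,160,310,260),6)
snap("scene","s9C",(110,130,270,250),5);snap("side","d9C",(190,230,370,380),4);print(robot.current_t())
E
```

```text
25.8333
```

View pics/s9P.png

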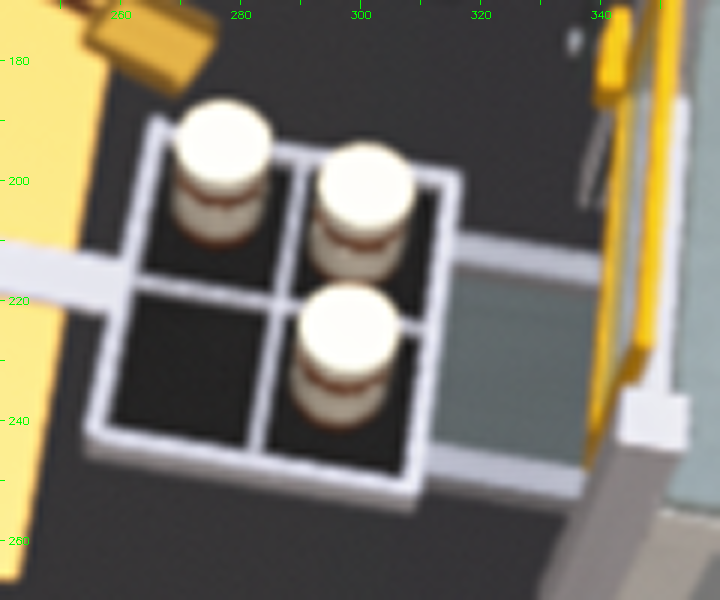

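View pics/d9P.png

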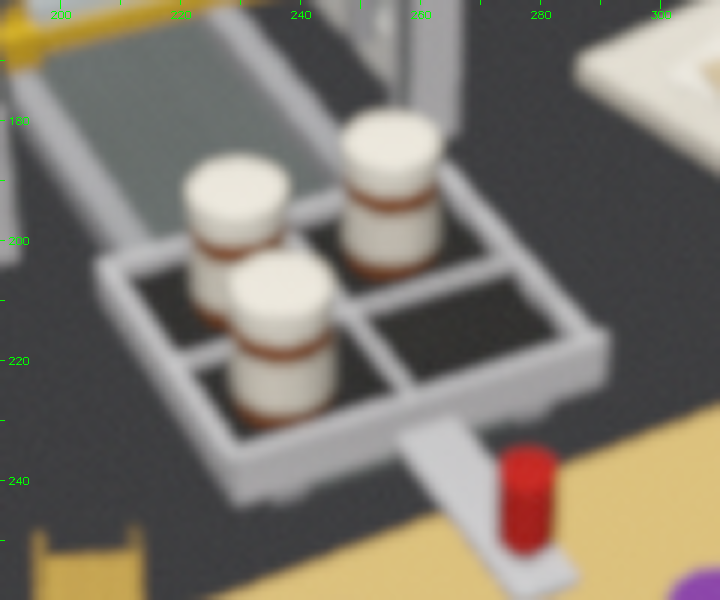

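View pics/s9C.png

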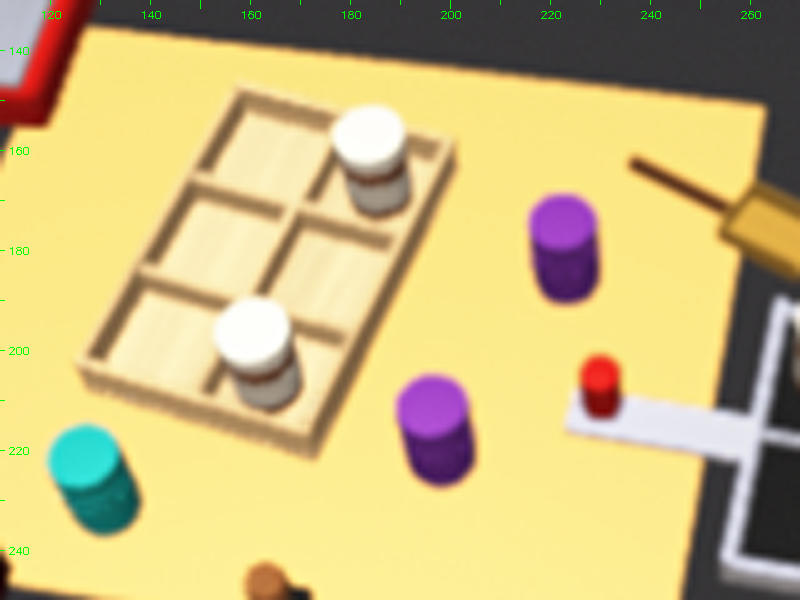

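View pics/d9C.png

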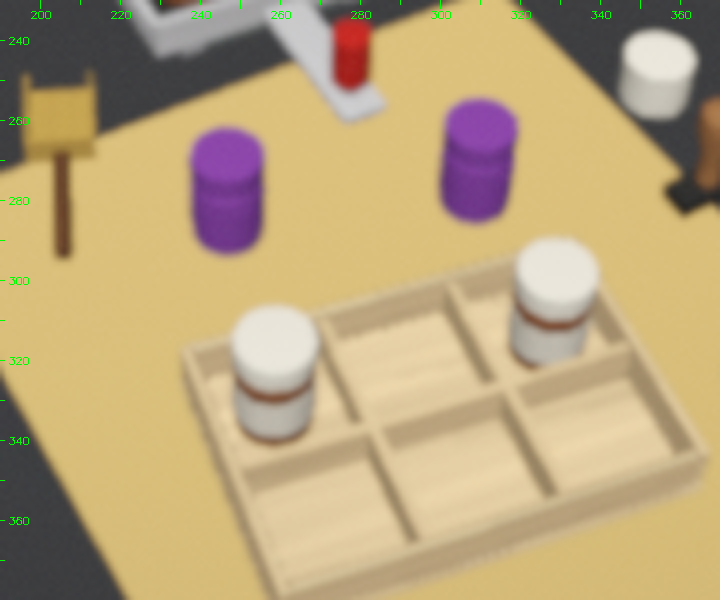

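```bash
python3 - <<'E'
from fit import *
o=[("scene",(-117,-79,36),(157.5,147.5)),("scene",(-117,79,36),(201,157.5)),("scene",(117,79,36),(173,218.5)),("scene",(117,-79,36),(126,202)),
("side",(-117,79,36),(235.5,318)),("side",(117,-79,36),(367,344)),("scene",(-38,0,31),(171,171.3)),("scene",(38,0,31),(162.5,188)),("side",(-38,0,31),(282,338)),("side",(38,0,31),(317,327.5))]
p=fit(o,[500,-300,0.])
pk=[tri([(C["scene"],a),(C["side"],b)]) for a,b in [((183.7,157),(258.5,314.5)),((160.5,196),(329,298))]]
print(np.round(pk,1))
P=R.from_euler("z",p[2])
for k in pk: print("in crate",P.inv().apply(k-[p[0],p[1],0]).round(1))
for a,b in [((277,193.5),(236.5,208)),((300.5,200.5),(229,191.5)),((298,224.5),(255,184))]:
    t=tri([(C["scene"],a),(C["side"],b)]); s=onz(C["scene"],a,96); 
    Rp=R.from_euler("z",1.586); print("jar",t.round(1),s.round(1),Rp.inv().apply(t-[569.6,242.8,0]).round(1),Rp.inv().apply(s-[569.6,242.8,0]).round(1))
for x in (-76,0,76):
  for y in (-38,38): print((x,y),(P.apply([x,y,0])+[p[0],p[1],0]).round(1))
E
```

```text
[ 5.063254e+02 -3.095008e+02 -1.090000e-01]
scene (-117, -79, 36) (157.5, 147.5) [-0.5 -2.4]
scene (-117, 79, 36) (201, 157.5) [-0.2 -0.6]
scene (117, 79, 36) (173, 218.5) [-2.1 -2.1]
scene (117, -79, 36) (126, 202) [-2.  -0.1]
side (-117, 79, 36) (235.5, 318) [-1.6 -2.3]
side (117, -79, 36) (367, 344) [ 0.3 -1.4]
scene (-38, 0, 31) (171, 171.3) [-2.2 -1. ]
scene (38, 0, 31) (162.5, 188) [-3.9  1.1]
side (-38, 0, 31) (282, 338) [ 0.3 -2. ]
side (38, 0, 31) (317, 327.5) [-1.2 -1.7]
[[ 435.1 -260.9   69.4]
 [ 588.8 -285.7   68.3]]
in crate [-76.1  40.6  69.4]
in crate [79.4 32.6 68.3]
jar [522.7  50.7  92.6] [524.1  51.4  96. ] [-191.4   49.8   92.6] [-190.7   48.4   96. ]
jar [532.2 121.   94.2] [533.2 121.2  96. ] [-121.2   39.2   94.2] [-121.1   38.3   96. ]
jar [610.4 125.5  92.5] [611.7 126.   96. ] [-117.9  -39.    92.5] [-117.5  -40.3   96. ]
(-76, -38) [ 426.6 -339.     0. ]
(-76, 38) [ 434.9 -263.5    0. ]
(0, -38) [ 502.2 -347.3    0. ]
(0, 38) [ 510.5 -271.7    0. ]
(76, -38) [ 577.7 -355.5    0. ]
(76, 38) [ 586. -280.    0.]
```

Two packed jars stand in the crate, in the cells at crate (-76,38) and (76,38). The cell row at y = -38 is empty, which is enough for three jars. The fit residuals of 2–4 px are too large, so I'll refine with wrist views over the crate and the shuttle.

```bash
python3 - <<'E'
from pr import *
robot.move_ptp([500,-200,340],ori(0,0,1.447))
c,_=snap("wrist","w10"); np.save("w10.npy",c,allow_pickle=True); print(c["eye"])
robot.move_ptp(W([-120,0,330]),ori(0,0,np.pi/2+.3))
c,_=snap("wrist","w11"); np.save("w11.npy",c,allow_pickle=True); print(c["eye"],robot.current_t())
E
```

```text
[ 492.57608822 -264.83266913  506.27361522]
[591.77103381  59.33893516 496.52021415] 28.275
```

View pics/w10.png

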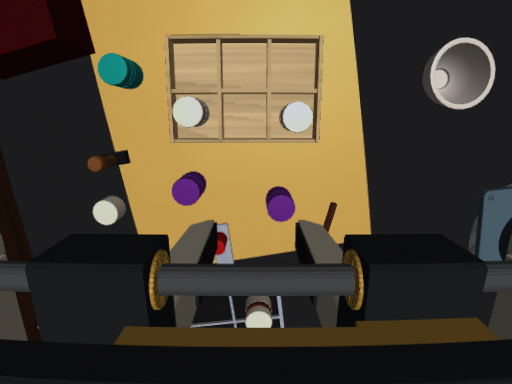

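View pics/w11.png

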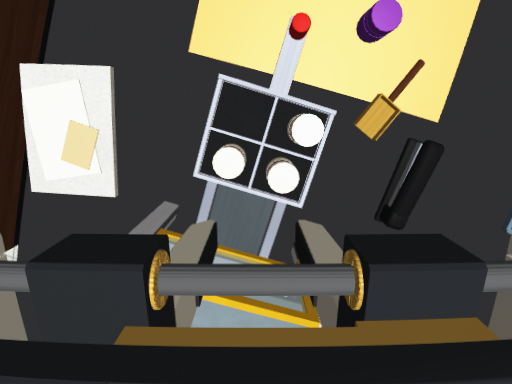

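```bash
python3 - <<'E'
import cv2
im=cv2.imread("pics/w10_raw.png")[25:155,155:335]; cv2.imwrite("pics/w10z.png",cv2.resize(im,None,fx=4,fy=4,interpolation=cv2.INTER_CUBIC))
im=cv2.imread("pics/w11_raw.png")[65:215,185:345]; cv2.imwrite("pics/w11z.png",cv2.resize(im,None,fx=4,fy=4,interpolation=cv2.INTER_CUBIC))
E
```

```text
(no output)
```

View pics/w10z.png

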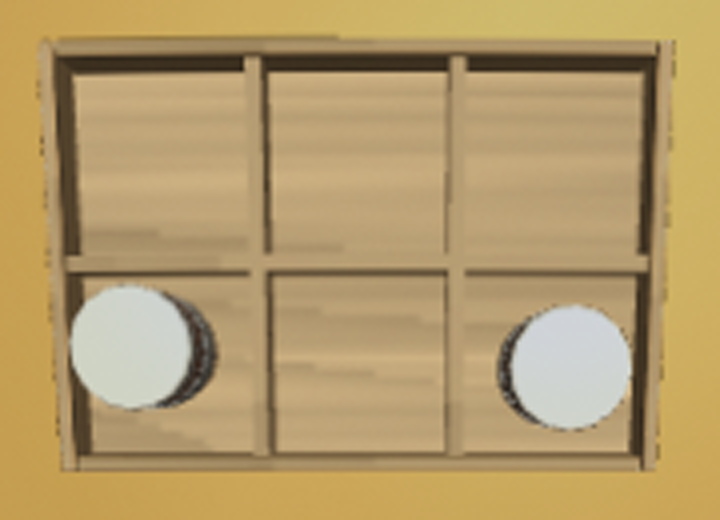

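View pics/w11z.png

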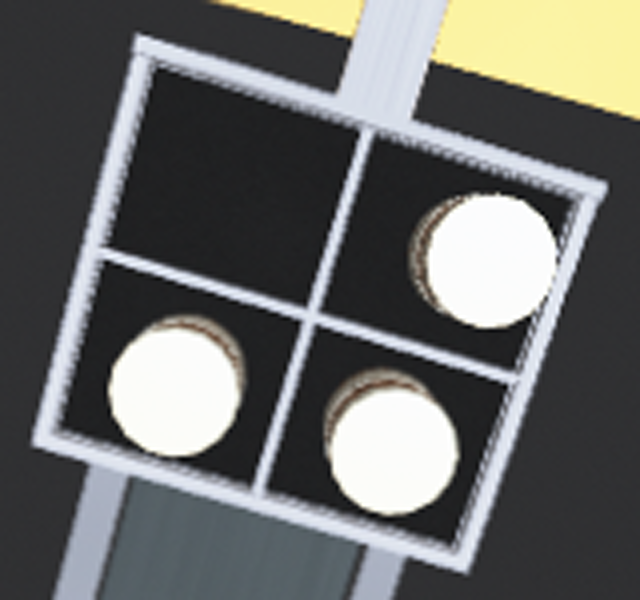

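```bash
python3 - <<'E'
from fit import *
import fit as F
c=np.load("w10.npy",allow_pickle=True).item(); F.C["w"]=c
o=[("w",P,(u/4+155,v/4+25)) for P,(u,v) in [((117,-79,36),(42,44)),((-117,-79,36),(670,42)),((-117,79,36),(656,469)),((117,79,36),(64,470)),((38,0,31),(256,264)),((-38,0,31),(456,264))]]
p=fit(o,[500,-300,0.])
P=R.from_euler("z",p[2])
for u,v in [(131,347),(571,368)]: print("packed",P.inv().apply(onz(c,(u/4+155,v/4+25),72)-[p[0],p[1],0]).round(1))
for x in (-76,0,76): print((P.apply([x,-38,0])+[p[0],p[1],0]).round(1))
c=np.load("w11.npy",allow_pickle=True).item()
Rp=R.from_euler("z",1.586)
for u,v in [(491,261),(396,451),(176,387)]:
    t=onz(c,(u/4+185,v/4+65),96); print("jar",t.round(1),Rp.inv().apply(t-[569.6,242.8,0]).round(1))
E
```

```text
[ 5.060563e+02 -3.088822e+02 -1.055000e-01]
w (117, -79, 36) (165.5, 36.0) [-1.6 -0.4]
w (-117, -79, 36) (322.5, 35.5) [ 1.1 -0.7]
w (-117, 79, 36) (319.0, 142.25) [0.3 1. ]
w (117, 79, 36) (171.0, 142.5) [-0.8  1.1]
w (38, 0, 31) (219.0, 91.0) [ 0.3 -0. ]
w (-38, 0, 31) (269.0, 91.0) [ 0.1 -0.2]
packed [78.7 31.6 72. ]
packed [-77.1  39.3  72. ]
[ 426.5 -338.7    0. ]
[ 502.1 -346.7    0. ]
[ 577.6 -354.7    0. ]
jar [522.7  50.8  96. ] [-191.3   49.8   96. ]
jar [531.5 120.9  96. ] [-121.3   39.9   96. ]
jar [609.4 123.2  96. ] [-120.2  -38.    96. ]
```

Both methods agree to about 1 mm. Now I'll move the first jar.

```bash
cat > jar.py <<'E'
from pr import *
def st(t): print(t,robot.current_tcp_pos().round(1),robot.current_contact_force().round(1),robot.current_ft_torque().round(2),round(robot.current_gripper_width(),3),round(robot.current_t(),2))
def pick(x,y,e=np.pi/2+.3):
    robot.move_gripper(.65)
    robot.move_ptp([x,y,150],ori(0,0,e))
    s=robot.move_linear([x,y,67],speed=120,f_stop=12); st(("down",s))
    if s: raise SystemExit
    robot.move_gripper(.2); st("grip")
    robot.move_linear([x,y,190],speed=150); st("up")
def place(x,y,e=1.447):
    robot.move_ptp([x,y,190],ori(0,0,e))
    robot.move_linear([x,y,70],speed=150)
    s=robot.move_linear([x,y,42.5],speed=40,f_stop=8); st(("placed",s))
    robot.move_gripper(.62); st("rel")
    robot.move_linear([x,y,190],speed=200)
E
python3 - <<'E'
from jar import *
pick(522.7,50.8)
place(577.6,-354.7)
snap("wrist","w12")
E
```

```text
('down', False) [523.6  50.9  67.8] [0.4 0.3 1. ] [ 0.1   0.12 -0.08] 0.65 30.52
grip [523.1  50.7  67.7] [-1.2 -0.4  3.8] [0.07 0.19 0.01] 0.47 30.95
up [521.9  50.9 188.9] [-0.4  0.4 -1.3] [0.08 0.07 0.01] 0.468 31.92
('placed', True) [ 576.8 -354.3   43.5] [-0.4  1.2  4.1] [0.13 0.22 0.02] 0.466 35.01
rel [ 576.4 -353.7   42.6] [ 1.  -0.2  0.6] [0.09 0.08 0.03] 0.617 35.5
```

View pics/w12.png

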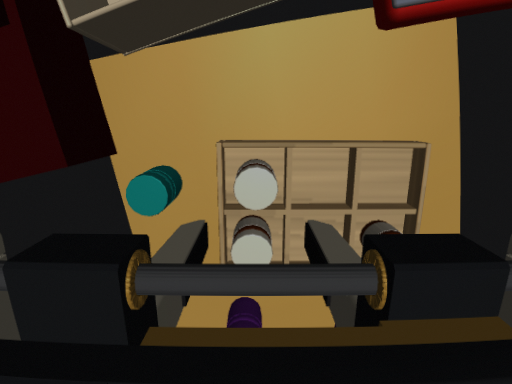

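The first jar stands upright in its cell at about (255,185). Next I'll pick jar 2 and check with the side view that the crate hasn't moved before placing.

```bash
python3 - <<'E'
from jar import *
pick(531.5,120.9)
robot.move_ptp([510,20,200],ori(0,0,1.447))
c,im=snap("side","d13"); a=cv2.imread("pics/d9C_raw.png").astype(int)
print("diff crate region (lower half)",np.abs(im.astype(int)-a)[330:380,230:380].mean(), proj(c,[[577.6,-354.7,72]]))
E
```

```text
('down', False) [532.2 120.7  67.5] [-0.6 -0.3  0.2] [ 0.13  0.07 -0.01] 0.646 39.33
grip [532.1 121.   67.7] [-0.8 -0.2  2.9] [0.12 0.16 0.01] 0.471 39.75
up [530.7 120.9 188.9] [ 0.3  0.8 -1.7] [0.09 0.12 0.03] 0.47 40.72
diff crate region (lower half) 3.0796 [[342.37213098 322.10338367]]
```

View pics/d13.png

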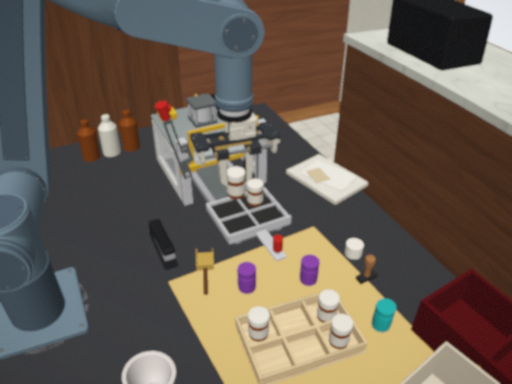

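The crate hasn't moved, and jar 2 is held upright.

```bash
python3 - <<'E'
from jar import *
place(502.1,-346.7)
pick(609.4,123.2)
robot.move_ptp([510,20,200],ori(0,0,1.447))
snap("side","d14",(190,230,370,380),4)
E
```

```text
('placed', True) [ 501.8 -346.4   43.5] [ 0.9 -1.3  3.5] [ 0.04 -0.1   0.03] 0.466 44.21
rel [ 501.1 -345.7   42.9] [-0.8 -0.3 -0.2] [0.09 0.06 0.02] 0.619 44.7
('down', False) [610.1 123.   67.7] [0.6 0.2 0.3] [0.07 0.13 0.01] 0.647 48.48
grip [610.  123.3  67.8] [ 0.7 -0.2  3. ] [ 0.16  0.12 -0.02] 0.469 48.91
up [608.6 123.2 188.7] [-0.4  0.7 -2.2] [0.1  0.11 0.  ] 0.469 49.88
```

View pics/d14.png

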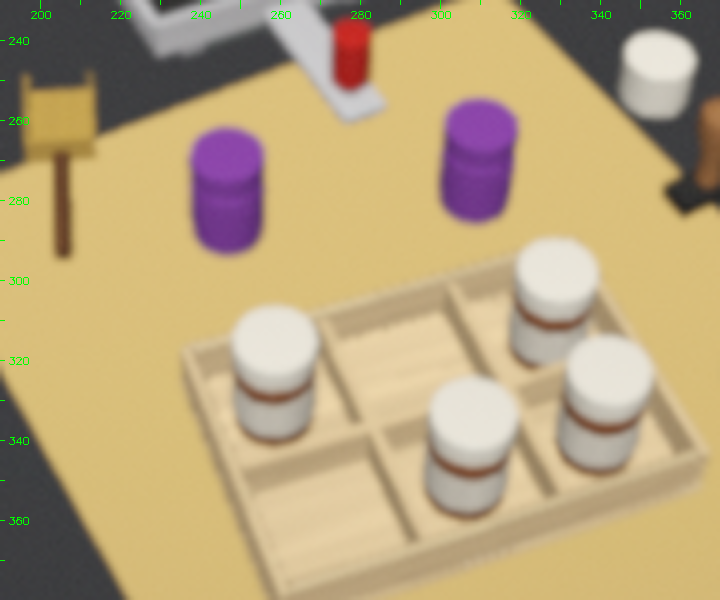

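Jars 1 and 2 stand in their cells at (604,370) and (473,415) in the crop, and the crate hasn't moved. I'll place the third jar, then go back to the shuttle knob.

```bash
python3 - <<'E'
from jar import *
place(426.5,-338.7)
robot.move_ptp(W([-320,0,250]),ori(0,0,np.pi/2+.2))
snap("side","d15",(190,150,380,380),3)
robot.move_linear(W([-320,0,120]),speed=250)
c,_=snap("wrist","w15"); print(proj(c,W([-320,0,76])))
E
```

```text
('placed', True) [ 426.4 -338.4   43.6] [ 0.5 -0.   3.1] [ 0.09 -0.12  0.07] 0.47 53.5
rel [ 425.7 -337.7   43.2] [-0.5 -0.1  0.7] [0.12 0.1  0.01] 0.619 53.99
[[256.3420131  212.64833342]]
```

View pics/d15.png

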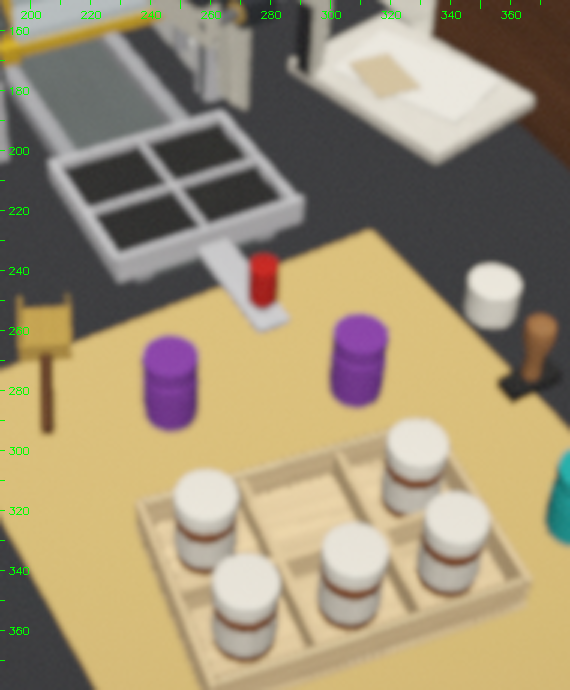

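View pics/w15.png

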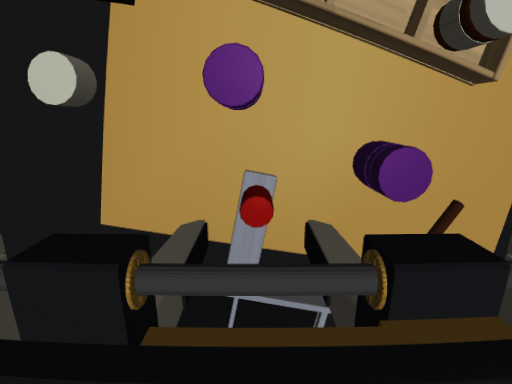

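All three jars are in the row and the shuttle is empty. Knob seen at (256,206), as expected. I'll push the shuttle home.

```bash
python3 - <<'E'
from jar import *
loc=lambda: (Rz.inv().apply(robot.current_tcp_pos()-[PX,PY,0])).round(1)
print(robot.move_linear(W([-320,0,44]),speed=120,f_stop=15))
robot.move_gripper(.1); st("g")
s=robot.move_linear(W([-200,0,44]),speed=80,f_stop=20);st(s)
s=robot.move_linear(W([-93,0,44]),speed=80,f_stop=20);st(s)
s=robot.move_linear(W([-80,0,44]),speed=20,f_stop=15);st(s); print(loc())
E
```

```text
False
g [574.5 -77.2  44.2] [-0.5  0.5  2. ] [ 0.09  0.23 -0.01] 0.275 58.22
False [572.2  44.9  44.2] [-1.4  0.7  6.7] [-0.02  0.42 -0.02] 0.274 59.87
False [570.2 152.   44.2] [-1.3 -0.5  5.1] [ 0.02  0.43 -0.03] 0.272 61.35
True [570.1 157.7  44.2] [-0.3  0.   3.9] [0.11 0.04 0.03] 0.272 61.83
[-85.1   0.8  44.2]
```

```bash
python3 - <<'E'
from jar import *
robot.move_gripper(.5)
robot.move_linear(W([-85,0,130]),speed=150)
robot.move_linear(W([-120,0,300]),speed=250)
robot.move_ptp([394,100,360],ori(0)); 
robot.move_gripper(.6)
robot.move_linear(grip(.0775,.22,-7.5+75,(0,-1)),ori(.22),speed=200)
snap("side","d16",(140,65,290,220),4)
c,_=snap("wrist","w16"); r=199+24; print(proj(c,W([-26,122+r*np.sin(.22),120+r*np.cos(.22)])),robot.current_t())
E
```

```text
[[257.65448258 220.63307912]] 69.0
```

View pics/d16.png

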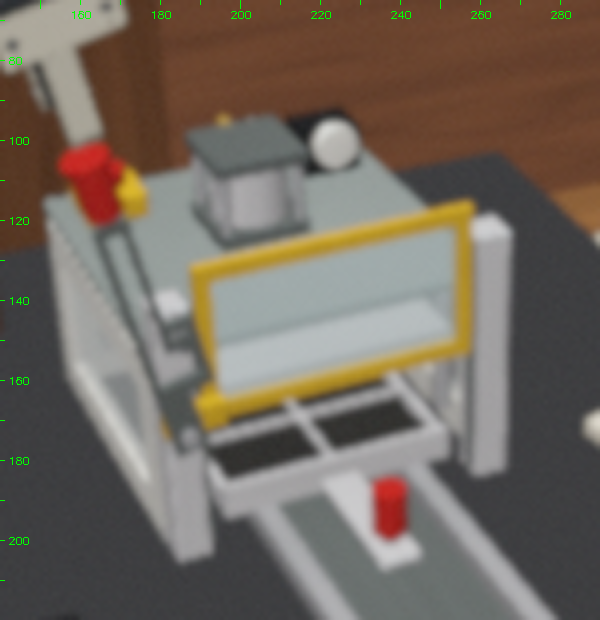

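View pics/w16.png

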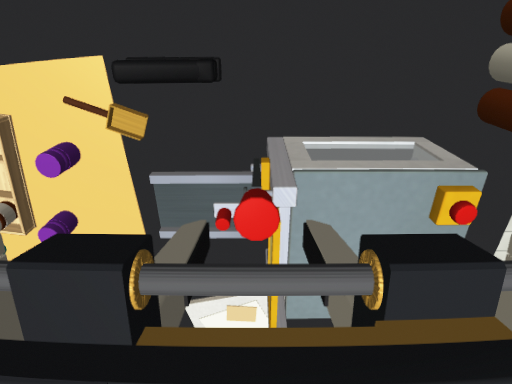

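The shuttle is home: the knob is back at side (237,187). The guard still hangs, and the grip is at wrist (257,214), within about 4 mm of where I expected it. I'll regrip and unhook.

```bash
python3 - <<'E'
from jar import *
off=-7.5; d=(0,-1)
s=robot.move_linear(grip(.0775,.225,off,d),ori(.225),speed=100,f_stop=12); st(s)
robot.move_gripper(.1); st("g")
for h,l in ((.079,.22),(.086,.25),(.093,.28),(.1,.3)):
    s=robot.move_linear(grip(h,l,off,d),ori(l),speed=40,f_stop=25); st((h,l,s))
    if s: break
snap("side","d17",(100,35,290,190),4)
E
```

```text
False [409.9 213.4 288.3] [ 0.9 -0.1  0.5] [0.07 0.1  0.02] 0.599 69.9
g [409.6 213.2 288. ] [-1.  -0.8  2.9] [-0.2   0.07 -0.03] 0.329 70.44
(0.079, 0.22, False) [410.  213.1 288.4] [ 0.2 -1.7 -4.8] [-0.19  0.08  0.01] 0.33 70.69
(0.086, 0.25, False) [404.8 213.1 295.3] [ 0.7 -2.3 -5.9] [-0.36  0.21 -0.13] 0.332 71.03
(0.093, 0.28, False) [400.1 213.1 301.3] [ 1.5 -3.7 -5.9] [-0.55  0.13 -0.14] 0.327 71.38
(0.1, 0.3, False) [397.  213.1 307.3] [ 0.8 -4.5 -4.6] [-0.62  0.17 -0.22] 0.33 71.7
```

View pics/d17.png

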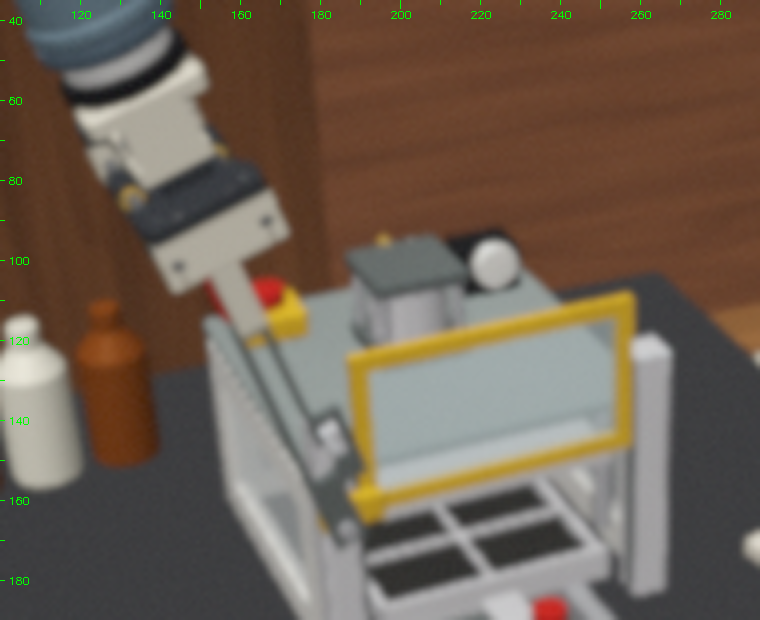

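```bash
python3 - <<'E'
from jar import *
off=-7.5; d=(0,-1)
for l in (.2,.1,0,):
    s=robot.move_linear(grip(.1,l,off,d),ori(l),speed=50,f_stop=20); st((l,s))
    if s: raise SystemExit
for h in (.085,.075,.04,.012,.004):
    s=robot.move_linear(grip(h,0,off,d),ori(0),speed=40 if h>.012 else 20,f_stop=15); st((h,s))
    if s: break
snap("side","d18",(140,65,290,220),4)
E
```

```text
(0.2, False) [414.1 213.4 310.7] [ 0.1 -3.9 -7.4] [-0.56  0.11 -0.11] 0.33 72.24
(0.1, False) [430.4 213.7 313.3] [-0.5 -3.8 -6.9] [-0.45  0.13 -0.1 ] 0.329 72.73
(0, False) [447.5 214.  314.3] [ 0.5 -3.2 -6.8] [-0.45 -0.06 -0.01] 0.326 73.22
(0.085, False) [447.6 214.  299.1] [-1.2 -3.3 -7.2] [-0.48 -0.02 -0.03] 0.33 73.75
(0.075, False) [447.7 214.  289. ] [-0.1 -2.7 -6. ] [-0.44 -0.02 -0.05] 0.329 74.15
(0.04, False) [448.  214.  254.5] [ 0.3 -2.6 -7.5] [-0.35  0.03 -0.02] 0.328 75.17
(0.012, False) [448.  214.  226.4] [-0.8 -2.4 -6.3] [-0.31 -0.05  0.04] 0.334 76.72
(0.004, False) [447.8 213.9 218.2] [-0.2 -2.8 -7. ] [-0.29  0.    0.02] 0.325 77.28
```

View pics/d18.png

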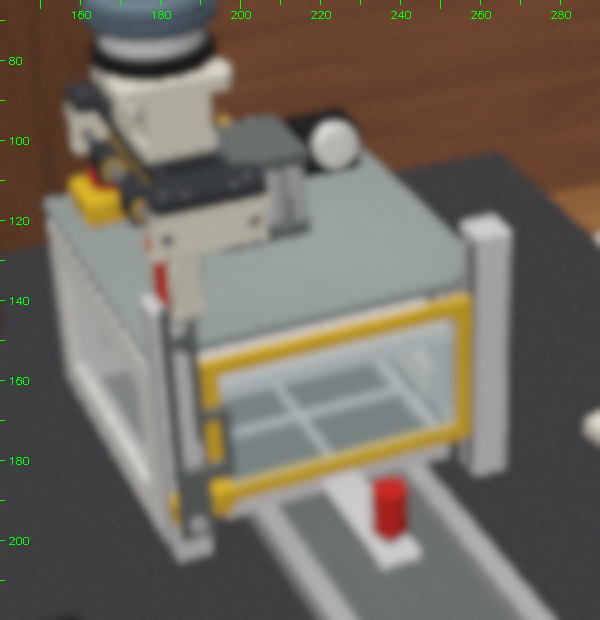

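```bash
python3 - <<'E'
from jar import *
off=-7.5; d=(0,-1)
for h in (.002,.001,0,-.001,-.002,-.003,-.004):
    robot.move_linear(grip(h,0,off,d),ori(0),speed=10); st(h)
    if robot.current_contact_force()[2]>2: break
snap("side","d19",(140,65,290,220),4)
E
```

```text
0.002 [448.  214.  216.4] [ 0.1 -2.3 -7.2] [-0.26 -0.02  0.01] 0.328 77.67
0.001 [448.  214.  215.5] [-0.  -2.2 -6.2] [-0.26 -0.    0.03] 0.331 77.92
0 [448.  214.  214.4] [-0.  -2.1 -6.1] [-0.31 -0.05  0.04] 0.331 78.17
-0.001 [448.6 214.  214.3] [ 0.1 -2.5 -0. ] [-0.35 -0.08  0.02] 0.325 78.42
-0.002 [449.4 214.  214.2] [-0.4 -3.2  6.1] [-0.46 -0.05  0.01] 0.33 78.67
```

View pics/d19.png

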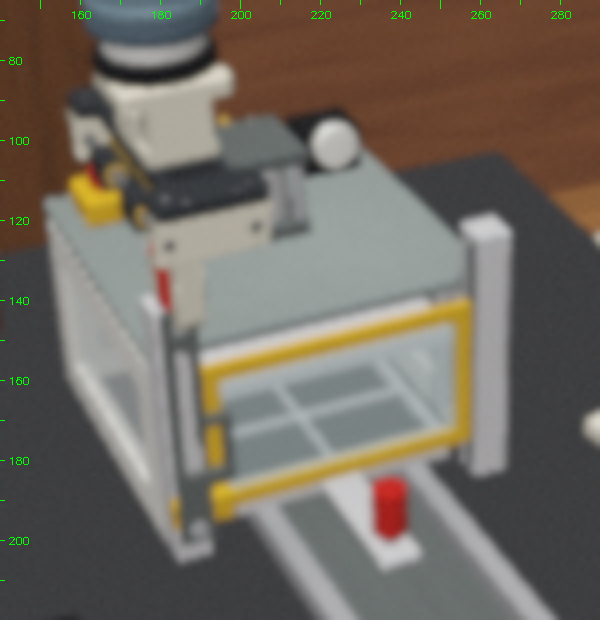

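The guard rests on its shut stop: the weight came off at z = 214.4, the original height. I'll release, retreat and make the final checks.

```bash
python3 - <<'E'
from jar import *
robot.move_linear(grip(-.001,0,-7.5,(0,-1)),ori(0),speed=20)
robot.move_gripper(.6)
g=grip(-.001,0,-7.5,(0,-1))
robot.move_linear([g[0],g[1],350],speed=150)
robot.move_ptp([350,120,380],ori(0)); robot.sleep(.3)
snap("side","d20");snap("scene","s20"); st("end")
a=cv2.imread("pics/dP_raw.png").astype(int);b=cv2.imread("pics/d20_raw.png").astype(int)
print("press front diff",np.abs(a-b)[120:200,180:270].mean())
E
```

```text
end [350.3 120.3 379.6] [0.3 1.1 0.7] [0.01 0.   0.  ] 0.602 81.68
press front diff 3.2628703703703703
```

View pics/d20.png

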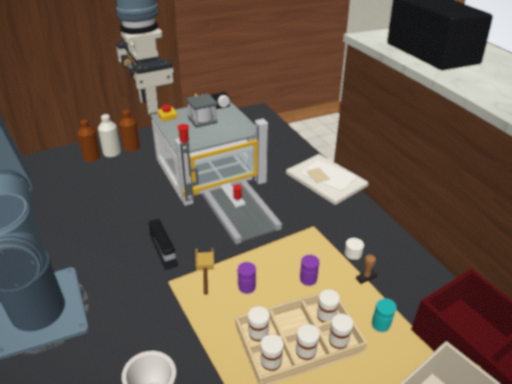

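View pics/s20.png

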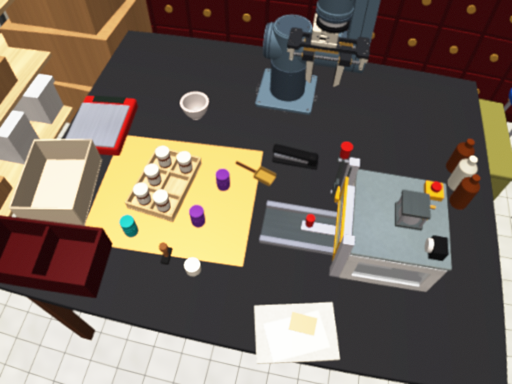

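The last pictures show the guard shut (side ~(225,165)), the grip upright at (183,133), and the shuttle home with its knob at (237,190). Five jars stand upright in the crate and the bystanders haven't moved. Handing in.

```bash
python3 - <<'E'
from bench import robot
print(robot.current_t(), robot.current_tcp_pos().round(1))
print(robot.hand_in())
E
```

```text
81.6833 [350.3 120.3 379.6]
the job is handed in; nothing more can be done
None
```

The job is done and handed in at 81.7 s, with the arm clear of everything. I raised the guard and hooked it, then drew the shuttle out to its stop. The three jars on it now stand in the crate's empty row, one per cell. With the guard still hanging I pushed the shuttle home, then unhooked the guard and lowered it until it was shut.

- **Shuttle and guard:** the shuttle met its stop at both ends, 320 mm and 85 mm in front of the guard's plane, as specified. The guard's weight came off the gripper at 214 mm, the height at which I first gripped it shut.
- **Crate:** it was knocked aside by a few pixels in the side view before I placed any jar, so I measured it again. It did not move again before the second and third jars went in, and the final pictures show it in place.
- **Other things in the scene:** in the last pictures the two packed jars are in their cells. The scoop, stamp, lids and the purple and turquoise look-alikes are where they started.
- **Disagreements:** my first fit of the crate from the scene and side cameras was off by 2–4 px, so I used the wrist view, which agreed to about 1.5 px. When I went back to the hooked bar, its grip was about 4 mm from where I expected it; the regrip held.

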